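Ease the handled board into the packed board row

ROBOT

A 6-joint arm with a two-finger parallel gripper is mounted at the origin on the work surface. World frame = base frame: x ahead of the robot, y to its left, z up, the work surface at z = 0. Lengths are in m, angles in rad, forces in N, time in s.
With the tool pointing down it reaches from about 0.35 to 0.925 m from the base axis. Payload 6.4 kg.
Tool frame: the origin (TCP) lies on the centre line of the jaws, within the pads' length; the fingertips stand 25 mm ahead of it and the grasp point (between the pads) lies 6 mm ahead of it; x points along the fingers, y is the direction in which the jaws open and shut, and the axes are right-handed (so a half turn about x gives the same grasp; the last joint's range is limited). The gripper opens to 94 mm and grips with 3 to 60 N. Pads are 16 mm wide; open, the fingers measure 119 mm over their backs; the gripper's body (75 mm by 177 mm) begins 78 mm behind the grasp point.
Start: joints at [1.14, 0.245, 1.558, -0, 1.339, -0.174], TCP at [0.165, 0.629, 0.23] pointing down, gripper open.
Joint ranges: [-3.13, 3.13], [-1.02, 2.26], [0.13, 2.54], [-0.95, 4.09], [0.21, 2.88], [-2.74, 2.74]. Speed limits (rad/s): [2.57, 2.57, 3.14, 3.14, 3.14, 3.14].

INTERFACE

Orientations are given as a unit quaternion [x, y, z, w].
In Python, from bench import state, eyes, workorder gives the robot as it stands. The module is installed in compiled form; this text tells all that it offers.
- The arm moves only by the shell command python3 -m inch 'ROWS' [FORCE]. ROWS is a JSON object of lists of equal length, an entry for each row: "jaw": the finger opening in mm, from 0 to 94; "travel": the shift along the world's x, y, z in mm, a list of three; "dr": the turn, a rotation vector about the world's x, y, z in degrees, a list of three. In form: {"jaw": [jaw, ...], "travel": [[x, y, z], ...], "dr": [[ax, ay, az], ...]}. A call has 1 to 20 rows; each row shifts and turns the commanded pose from where the row before left it; what a row does not reach is not made up. A row lasts 1/8 s, in which the tool goes at most 62.5 mm and 10.7 degrees, less where a joint would pass 70% of its speed; a pose out of reach is approached as far as the arm can. A call is refused whole if a number of a shift passes 62.5 or a number of a turn 10.7, either way. A call with a gripper value outside its range is refused whole. The fingers move at their own pace and stop on an object; FORCE is the grip in N (left out, the last holds). Time passes only in rows, so rows that do not move let the fingers close. It gives the time, the measured TCP pose, the force and the opening at its end, in the units of the state.
- state(): the state, without advancing time (a new reading comes with each control period).
- eyes.capture(name): name is "side" or "top"; returns the picture (420x560x3 uint8, red, green, blue); there is no depth.
- eyes.get_calibration(name): a dict with "mtx" (3x3 intrinsics, pixels), "world_to_cam" (4x4, takes a point from world to camera coordinates). Camera axes: x right, y up, looking along -z (the intrinsics and any distortion apply to the point x, -y, -z); pixel columns grow to the right and rows downward; lengths in m; the calibration is good to about 2 mm. A picture is of the moment at which its call begins. get_calibration takes no time and is no camera call.
- workorder.sign_off(): hands the job in, once; it reports no verdict.
The state is a dict: "clock": time; "qpos": joint angles; "dq": joint speeds; "joint_efforts": joint torques, N m; "tcp_pos": TCP position; "eef_rot": TCP orientation; "contact_force": force on the tool from outside, world axes, zero at the start; "moment": the same for the moment, N m; "grip_width": finger opening in m.
Only numpy, scipy, OpenCV 4.12 (cv2) and the standard library are available. Lean on these libraries where they do the work, as an engineer would, in place of code of your own. Each camera call takes 0.05 s, during which the arm holds its last target.

TASK

Lift the beech board with the handle out of its holder and work it, bevelled foot first, down into the gap in the middle of the row of boards in the dish rack, gently easing its neighbours apart without toppling or straining them, until it stands fully down on the tray, square in line with the row. Then let go of it; leave the other dishes where they are.

Things in the scene. Friction and masses are not known exactly. Their poses are not given: they have to be found in the camera images.
- paddle_mid (a point): centre of the only board with a handle: upright beech, 24 mm thick (its y), 160 mm high, 0.22 to 0.36 kg. This point is 80 mm above its underside, mid-thickness; z up. Lower part 120 mm long (its x) up to 95 mm above the underside; above that, to the top, a handle 42 mm long (x): grip it 55 mm above this point. Starts standing in the holder. The same after a half turn.
- paddle: the same handled board; origin at the centre of its underside. Its bottom 36 mm are bevelled evenly on both faces, from 24 mm thick down to a foot 4 mm thick.
- holder: low fixed chrome holder, 110 (x) x 50 (y) mm; two walls 66 mm high leave a slot 26 mm wide along its x, floor 6 mm above its origin. Origin: centre of its underside. It stands left or right of the rack.
- rack: fixed dish rack; origin at the centre of its underside, z up, y along the row. Tray 170 (x) x 200 (y) mm, its flat floor 18 mm above the origin; low wire rails along the two sides, 36 mm up; a cutlery caddy on its +x side, 85 mm up. Four boards stand on the tray face to face in a row along y near its middle, with one gap of 8 to 10 mm, between the second and third.
- rack_floor (a point): centre of the tray floor. The row is boxed in by two fixed chrome end frames, 94 mm high, that do not yield: a flat one and a deep one that reaches further in. They are swapped about from time to time and not measured: one side of the row can move outwards only 0 to 5 mm, the other 13 to 18 mm; see or feel which. The handled board fits with 2 to 4 mm to spare. The wet lacquered boards slide easily
- board_1: plain lacquered beech board of the packed row in the rack, standing on edge, 120 long (its x) x 18 thick (its y) x 90 mm high, square edges, 0.15 kg, loose. Origin: centre of its underside; z up. Outermost on the rack's -y side.
- board_2: plain lacquered beech board of the packed row in the rack, standing on edge, 120 long (its x) x 18 thick (its y) x 90 mm high, square edges, 0.15 kg, loose. Origin: centre of its underside; z up. Just on the -y side of the gap in the middle of the row.
- board_3: plain lacquered beech board of the packed row in the rack, standing on edge, 120 long (its x) x 18 thick (its y) x 90 mm high, square edges, 0.15 kg, loose. Origin: centre of its underside; z up. Just on the +y side of the gap in the middle of the row.
- board_4: plain lacquered beech board of the packed row in the rack, standing on edge, 120 long (its x) x 18 thick (its y) x 90 mm high, square edges, 0.15 kg, loose. Origin: centre of its underside; z up. Outermost on the rack's +y side.
- bowl: blue ceramic cereal bowl, 140 mm across, 60 high; a bystander, loose; origin at its underside
- glass_1: clear glass, 68 mm across, 110 high; a bystander, loose; origin at its underside
- glass_2: clear glass, 68 mm across, 110 high; a bystander, loose; origin at its underside
- mug: white mug, 80 mm across, 90 high; a bystander, loose; origin at its underside
- spatula: beech spatula lying on the draining board; a bystander, loose; origin at its underside
- whisk: small steel whisk, lying, 220 mm long; a bystander, loose; origin at its underside
- soap: clear washing-up bottle, 60 mm across, 190 high; a bystander, loose; origin at its underside
Not all that is in view belongs to the job. Leave any pink look-alike of the board_3 alone.

How it is judged:
By the outcome, as a careful person would: the job done as asked, in the order asked, and still so for the second after the job is handed in, with the robot touching nothing.
It also fails if it takes over 72 s, if anything falls off the work surface, if the arm or the gripper's body presses on something with over 40 N, if the wrist force passes 120 N, or if a joint passes its speed limit or range.

## Working session

There is one attempt and no reset: what is moved stays moved. The work goes in short steps, Python scripts to look and compute and a shell command to move; the robot and the scene stay as the last step left them, time stands still between calls to the robot, and variables do not carry over. Pictures are saved under pics/ and viewed, and the job is handed in when it is done.

```bash
ls; mkdir -p pics
python3 - <<'E'
from bench import state, eyes
import cv2,json
s=state(); print({k:(v if not hasattr(v,'tolist') else v.tolist()) for k,v in s.items()})
for n in("side","top"):
    im=eyes.capture(n); cv2.imwrite(f"pics/{n}0.png",im[:,:,::-1]); c=eyes.get_calibration(n); print(n,c)
E
```

```text
pics
{'clock': 0.0, 'qpos': [1.1398689637121084, 0.2458300059226481, 1.5589472020120083, -1.1600375720811684e-05, 1.3386601125869437, -0.17412568724156854], 'dq': [-0.00036847881784113454, -0.0013804275737971765, -0.0017678745565445656, 0.00012536363780198435, 2.569345688107315e-05, -5.4085137130176566e-05], 'joint_efforts': [-0.0016390943710575812, -41.58240795135498, -31.460416316986084, 0.06836763583123684, 0.03310884581878781, -0.00015768545381433796], 'tcp_pos': [0.16488501603687936, 0.6282011599295573, 0.2293710229231902], 'eef_rot': [0.08991909082595123, 0.7014761519852936, -0.0911666090223641, 0.7010951538131632], 'contact_force': [0.4510406366408507, -0.23287851554542038, -0.31598072470669036], 'moment': [0.02006744210249469, -0.029621707048621344, -0.013847170531443099], 'grip_width': 0.09385764435203504}
side {'mtx': array([[426.0608434 ,   0.        , 271.54862451],
       [  0.        , 426.0608434 , 200.76581716],
       [  0.        ,   0.        ,   1.        ]]), 'world_to_cam': array([[ 0.95288714, -0.30311842, -0.01119495, -0.43798554],
       [ 0.24067312,  0.73308946,  0.63612601, -0.16777738],
       [-0.18461461, -0.60885062,  0.77150397, -1.04860024],
       [ 0.        ,  0.        ,  0.        ,  1.        ]])}
top {'mtx': array([[412.43064111,   0.        , 279.88444241],
       [  0.        , 412.43064111, 215.48133766],
       [  0.        ,   0.        ,   1.        ]]), 'world_to_cam': array([[-0.06655814, -0.99777122, -0.00475425,  0.01458168],
       [ 0.96887868, -0.06576789,  0.23863925, -0.49528633],
       [-0.23842005,  0.01127709,  0.97109665, -1.04644558],
       [ 0.        ,  0.        ,  0.        ,  1.        ]])}
```

View pics/side0.png

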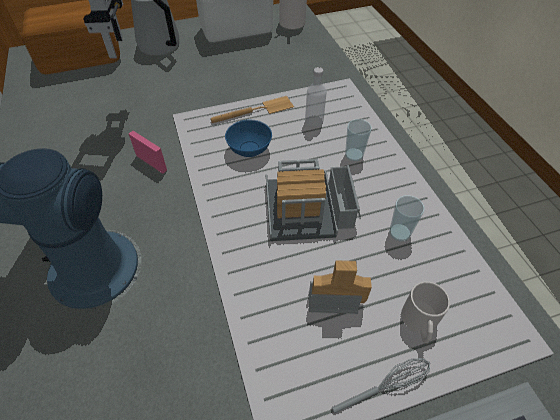

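View pics/top0.png

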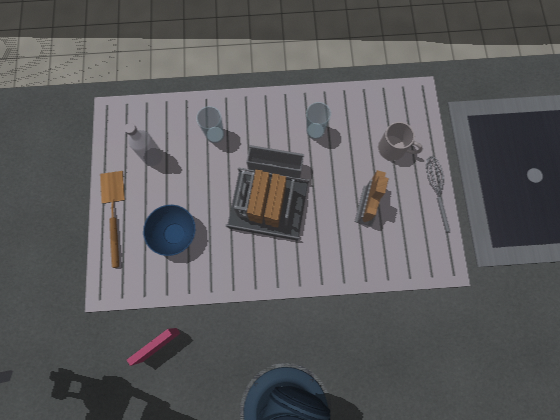

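Side view: the handled board in its holder is at about (341,290), and the rack at (303,205). Top view: the handled board is at (373,197), and the rack at (270,200). The pink look-alike is at (147,150) in side and (152,346) in top. I'll enlarge both areas next.

Run:
```python
import cv2
a=cv2.imread("pics/top0.png"); s=cv2.imread("pics/side0.png")
cv2.imwrite("pics/c_top_rack.png",cv2.resize(a[140:250,220:330],None,fx=5.4,fy=5.4,interpolation=cv2.INTER_CUBIC))
cv2.imwrite("pics/c_side_rack.png",cv2.resize(s[150:250,255:365],None,fx=6,fy=6,interpolation=cv2.INTER_CUBIC))
cv2.imwrite("pics/c_top_pad.png",cv2.resize(a[160:235,345:400],None,fx=8,fy=8,interpolation=cv2.INTER_CUBIC))
cv2.imwrite("pics/c_side_pad.png",cv2.resize(s[255:320,300:380],None,fx=9,fy=9,interpolation=cv2.INTER_CUBIC))
```

```text
(no output)
```

View pics/c_top_rack.png

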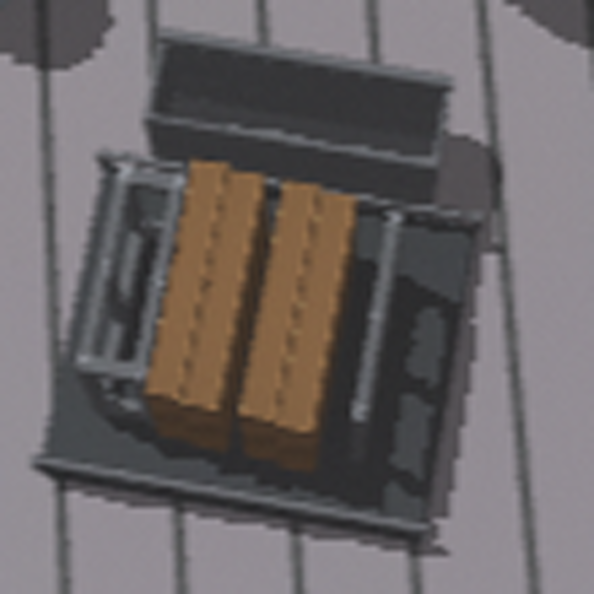

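View pics/c_side_rack.png

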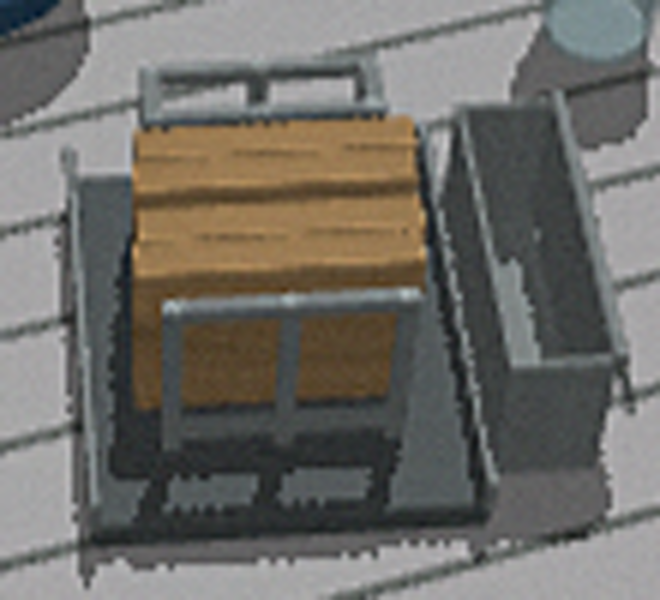

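View pics/c_top_pad.png

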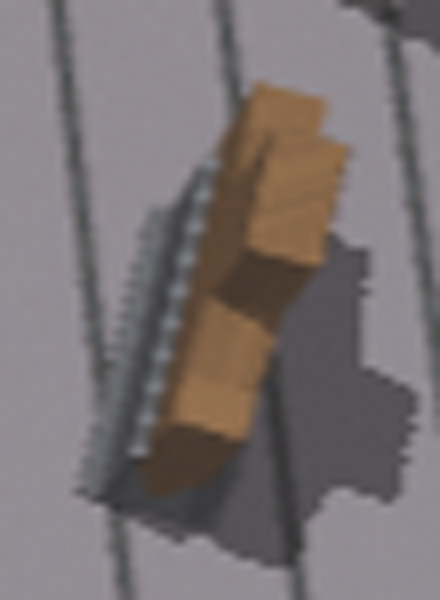

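View pics/c_side_pad.png

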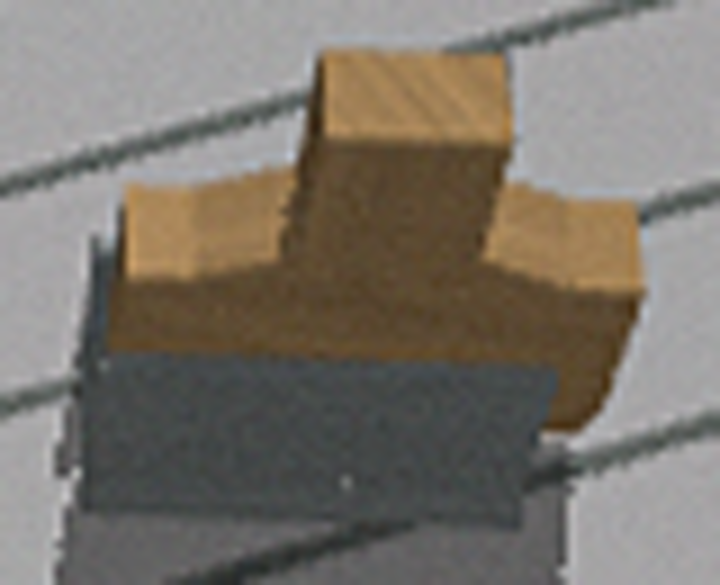

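```bash
cat > h.py <<'E'
import numpy as np
from bench import state, eyes
from scipy.optimize import least_squares
from scipy.spatial.transform import Rotation as R
C={n:eyes.get_calibration(n) for n in("side","top")}
def proj(n,P):
    P=np.atleast_2d(P); T=C[n]["world_to_cam"]; q=P@T[:3,:3].T+T[:3,3]
    q=q*[1,-1,-1]; q=q@C[n]["mtx"].T; return q[:,:2]/q[:,2:]
def unc(p,off,s): return (np.array(p,float)+.5)/s-.5+np.array(off)
def fit(obs,x0,zfix=None):
    # obs: list of (cam, local pt, pixel); params x,y,z,yaw
    def f(x):
        c,s=np.cos(x[3]),np.sin(x[3]); r=[]
        for n,l,p in obs:
            w=[x[0]+c*l[0]-s*l[1],x[1]+s*l[0]+c*l[1],x[2]+l[2]]
            r+=list(proj(n,w)[0]-p)
        return np.array(r) if zfix is None else np.append(r,(x[2]-zfix)*3000)
    o=least_squares(f,x0); return o.x,f(o.x)
E
python3 - <<'E'
from h import *
tp=lambda p:unc(p,(345,160),8); sp=lambda p:unc(p,(300,255),9)
H=.16;S=.095
ob=[("top",(.021,.012,H),tp((275,137))),("top",(-.021,.012,H),tp((245,248))),("top",(.021,-.012,H),tp((350,150))),("top",(-.021,-.012,H),tp((322,265))),
("side",(-.021,.012,H),sp((322,52))),("side",(.021,.012,H),sp((508,55))),("side",(.021,-.012,H),sp((510,143))),("side",(-.021,-.012,H),sp((322,138)))]
e=[("top",(.06,.012,S),tp((258,83))),("top",(.06,-.012,S),tp((327,100))),("top",(-.06,.012,S),tp((172,420))),("top",(-.06,-.012,S),tp((243,440))),
("side",(-.06,.012,S),sp((125,187))),("side",(-.06,-.012,S),sp((125,275))),("side",(.06,.012,S),sp((640,203))),("side",(.06,-.012,S),sp((642,292)))]
for o in(ob,e,ob+e):
    x,r=fit(o,[.45,-.2,.01,0]); print("pad",x.round(4),np.degrees(x[3]).round(2)); print(r.round(1))
tp=lambda p:unc(p,(220,140),5.4); sp=lambda p:unc(p,(255,150),6)
def P(c4): return c4
A=[("top",(.06,.018,0),tp((192,160))),("top",(.06,-.018,0),tp((265,172))),("top",(-.06,-.018,0),tp((220,408))),("top",(-.06,.018,0),tp((147,393))),
("side",(-.06,.018,0),sp((135,130))),("side",(.06,.018,0),sp((412,115))),("side",(-.06,-.018,0),sp((135,190))),("side",(.06,-.018,0),sp((418,180)))]
B=[("top",(.06,.018,0),tp((283,183))),("top",(.06,-.018,0),tp((356,197))),("top",(-.06,-.018,0),tp((315,432))),("top",(-.06,.018,0),tp((240,414))),
("side",(-.06,.018,0),sp((135,205))),("side",(.06,.018,0),sp((418,193))),("side",(-.06,-.018,0),sp((135,275))),("side",(.06,-.018,0),sp((425,260)))]
for o in(A,B):
    x,r=fit(o,[.45,0,.1,0]); print("brd",x.round(4),np.degrees(x[3]).round(2)); print(r.round(1))
s=state(); M=R.from_quat(s['eef_rot']).as_matrix(); print(M.round(3))
E
```

```text
pad [ 0.5295 -0.271   0.0133 -0.3526] -20.2
[-0.  -1.8 -0.2  0.   0.2 -0.8 -0.2  0.5 -0.9 -0.4 -0.5 -0.   0.2  0.7
 -0.3  0.5]
pad [ 0.53   -0.2708  0.014  -0.3535] -20.25
[-0.2 -0.6  0.1 -0.3 -0.2 -0.3  0.1 -0.2 -0.3 -0.1 -0.1  0.2 -0.8  0.
  0.2  0.3]
pad [ 0.5298 -0.2709  0.0136 -0.3535] -20.25
[-0.  -2.  -0.2 -0.1  0.2 -1.  -0.2  0.4 -0.8 -0.5 -0.4 -0.2  0.3  0.5
 -0.2  0.4 -0.2 -0.4  0.1 -0.1 -0.1 -0.1  0.1 -0.1 -0.4  0.  -0.2  0.3
 -0.9  0.2  0.1  0.5]
brd [ 0.5483  0.0346  0.1179 -0.248 ] -14.21
[ 0.3 -0.6  0.3 -0.4 -0.2 -0.2 -0.6  0.1 -1.   0.1 -0.5  0.2 -0.   0.5
  0.5 -0.3]
brd [ 0.5337 -0.0086  0.1189 -0.2483] -14.23
[ 0.3 -0.7  0.4 -1.  -0.4 -0.3 -0.5  0.6 -1.2  0.7 -0.3  0.2 -0.2  0.
  0.5 -0.1]
[[-0.001  0.254  0.967]
 [-0.002  0.967 -0.254]
 [-1.    -0.002 -0.   ]]
```

Only two things could be taken for the handled board. The plain pink block is at side (147,150) and top (152,346). The one beech board with a handle is at side (341,290) and top (373,197), and the crop confirms the handle, so I choose that one.

The frames differ: the deep one is on +y, nearly touching board_4, and the flat one is on -y with room to spare. Now moving above the handle.

```bash
python3 -m inch '{"jaw":[94,94,94,94,94,94,94,94,94,94],"travel":[[23,-33,5],[23,-33,5],[23,-33,5],[23,-33,5],[23,-33,5],[23,-33,5],[23,-33,5],[23,-33,5],[23,-33,5],[23,-33,5]],"dr":[[0,0,0],[0,0,0],[0,0,0],[0,0,0],[0,0,0],[0,0,0],[0,0,0],[0,0,0],[0,0,0],[0,0,-5.5]]}'
python3 -m inch '{"jaw":[94,94,94,94,94,94,94,94,94,94,94,94,94,94,94],"travel":[[9,-41,0],[9,-41,0],[9,-41,0],[9,-41,0],[9,-41,0],[9,-41,0],[9,-41,0],[9,-41,0],[9,-41,0],[9,-41,0],[9,-41,0],[9,-41,0],[9,-41,0],[9,-35,0],[0,0,0]],"dr":[[0,0,0],[0,0,0],[0,0,0],[0,0,0],[0,0,0],[0,0,0],[0,0,0],[0,0,0],[0,0,0],[0,0,0],[0,0,0],[0,0,0],[0,0,0],[0,0,0],[0,0,0]]}'
```

```text
clock: 1.35
tcp_pos: [0.3954, 0.2975, 0.2802]
eef_rot: [0.125, 0.696, -0.125, 0.696]
contact_force: [0.6, 0.4, 0.2]
grip_width: 0.0938
clock: 3.22
tcp_pos: [0.5208, -0.271, 0.2795]
eef_rot: [0.125, 0.696, -0.125, 0.695]
contact_force: [0.8, 1.3, 0.3]
grip_width: 0.0938
```

```bash
python3 -m inch '{"jaw":[94,94,60,60,60,60],"travel":[[9,0,-20],[0,0,-30],[0,0,-30],[0,0,-30],[0,0,-14],[0,0,0]],"dr":[[0,0,0],[0,0,0],[0,0,0],[0,0,0],[0,0,0],[0,0,0]]}'
python3 - <<'E'
from h import *; import cv2
s=state();print(s['tcp_pos'])
a=eyes.capture("side");cv2.imwrite("pics/side1.png",cv2.resize(a[230:330,280:400,::-1],None,fx=6,fy=6,interpolation=cv2.INTER_CUBIC))
E
```

```text
clock: 3.98
tcp_pos: [0.5296, -0.2681, 0.155]
eef_rot: [0.124, 0.697, -0.123, 0.695]
contact_force: [0.3, 0.1, 0.3]
grip_width: 0.0608
[ 0.52959693 -0.26805684  0.15502519]
```

View pics/side1.png

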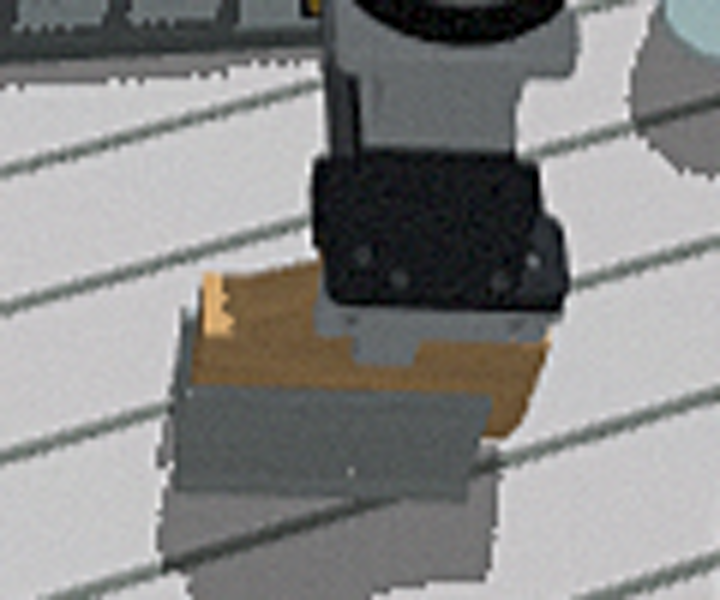

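The fingers straddle the handle, seen at crop (445,300). I'll shift 3 mm and close.

```bash
python3 -m inch '{"jaw":[40,25,15,15,15],"travel":[[0,-3,0],[0,0,0],[0,0,0],[0,0,0],[0,0,0]],"dr":[[0,0,0],[0,0,0],[0,0,0],[0,0,0],[0,0,0]]}' 10
```

```text
clock: 4.65
tcp_pos: [0.5302, -0.2724, 0.1567]
eef_rot: [0.124, 0.696, -0.124, 0.696]
contact_force: [-0.2, 0.1, 1.1]
grip_width: 0.0243
```

```bash
python3 -m inch '{"jaw":[10,10,10,10,10,10,10,10,10],"travel":[[0,0,0],[0,0,5],[0,0,15],[0,0,20],[0,0,20],[0,0,30],[0,0,30],[0,0,20],[0,0,0]],"dr":[[0,0,0],[0,0,0],[0,0,0],[0,0,0],[0,0,0],[0,0,0],[0,0,0],[0,0,0],[0,0,0]]}' 40
python3 - <<'E'
from h import *; import cv2
s=state();print(s['tcp_pos'],s['contact_force'],s['moment'],s['grip_width'])
for n in("side","top"):
    a=eyes.capture(n);cv2.imwrite(f"pics/{n}2.png",a[:,:,::-1])
    c=a[200:320,270:410] if n=="side" else a[140:240,330:430]
    cv2.imwrite(f"pics/{n}2c.png",cv2.resize(c[:,:,::-1],None,fx=5,fy=5,interpolation=cv2.INTER_CUBIC))
E
```

```text
clock: 5.78
tcp_pos: [0.5308, -0.2728, 0.299]
eef_rot: [0.123, 0.695, -0.125, 0.697]
contact_force: [-0.3, -0.3, -3.1]
grip_width: 0.0238
[ 0.53080524 -0.27284053  0.29895359] [-0.33630446 -0.27279358 -3.08241318] [-0.01980824  0.02956038 -0.02060905] 0.023785274722591045
```

View pics/side2c.png

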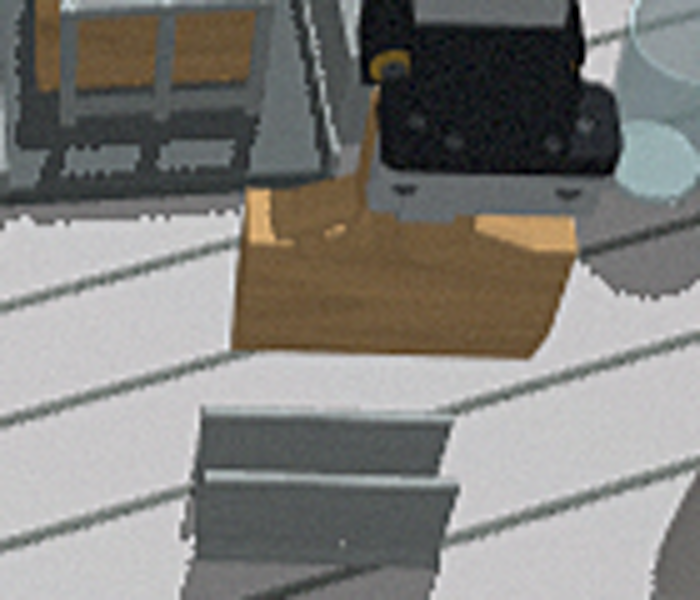

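View pics/top2.png

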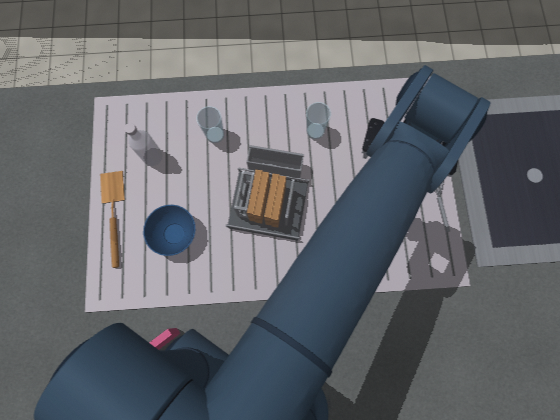

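Lifted cleanly, with the holder empty and the board level (its lower edge runs from crop (233,348) to (530,355)). Now carrying it above the gap.

```bash
python3 -m inch '{"jaw":[10,10,10,10,10,10,10,10,10,10,10],"travel":[[1,15,0],[1,30,0],[1,40,0],[2,40,0],[1,40,0],[1,40,0],[1,40,0],[1,28,0],[1,12,0],[0,0,0],[0,0,0]],"dr":[[0,0,0],[0,0,1],[0,0,1],[0,0,1],[0,0,1],[0,0,1],[0,0,1],[0,0,0],[0,0,0],[0,0,0],[0,0,0]]}'
python3 - <<'E'
from h import *; import cv2
s=state();print(s['tcp_pos'],s['contact_force'],s['moment'],s['grip_width'])
M=R.from_quat(s['eef_rot']).as_matrix();print(M.round(4), np.degrees(np.arctan2(-M[0,1],M[1,1])))
a=eyes.capture("side");cv2.imwrite("pics/side3.png",a[:,:,::-1])
cv2.imwrite("pics/side3c.png",cv2.resize(a[110:250,240:380,::-1],None,fx=4.2,fy=4.2,interpolation=cv2.INTER_CUBIC))
E
```

```text
clock: 7.25
tcp_pos: [0.54, 0.012, 0.2962]
eef_rot: [0.088, 0.702, -0.088, 0.701]
contact_force: [0.7, -0.5, -2.1]
grip_width: 0.0237
[0.54001004 0.01199462 0.29617639] [ 0.72752885 -0.45803636 -2.14903994] [-0.01331542 -0.01049926  0.00333666] 0.023668359517814364
[[-5.000e-04  2.463e-01  9.692e-01]
 [-3.000e-04  9.692e-01 -2.463e-01]
 [-1.000e+00 -4.000e-04 -4.000e-04]] -14.26148917586651
```

View pics/side3c.png

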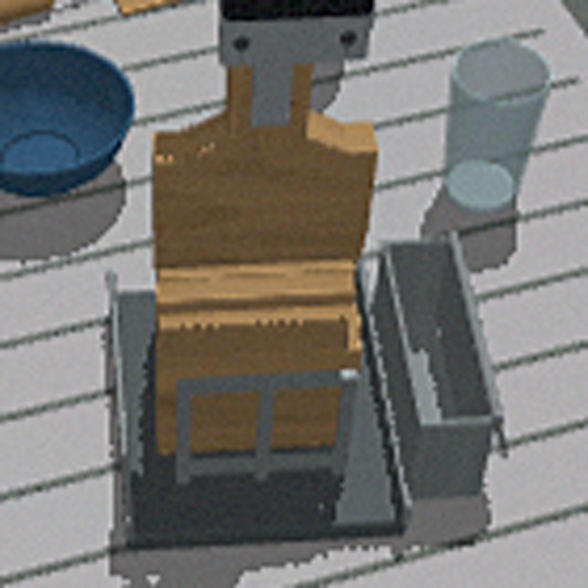

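```bash
python3 -m inch '{"jaw":[10,10,10,10],"travel":[[0,0,-14],[0,0,-10],[0,0,-4],[0,0,0]],"dr":[[0,0,0],[0,0,0],[0,0,0],[0,0,0]]}'
python3 - <<'E'
from h import *; import cv2
s=state();print(s['tcp_pos'],s['contact_force'],s['moment'],s['grip_width'])
a=eyes.capture("side")[:,:,::-1];cv2.imwrite("pics/side4.png",a)
cv2.imwrite("pics/side4c.png",cv2.resize(a[150:240,260:350],None,fx=6.6,fy=6.6,interpolation=cv2.INTER_CUBIC))
a=eyes.capture("top")[:,:,::-1];cv2.imwrite("pics/top4.png",a)
E
```

```text
clock: 7.8
tcp_pos: [0.5399, 0.0127, 0.2679]
eef_rot: [0.088, 0.702, -0.088, 0.701]
contact_force: [-0.1, -0.3, -2.2]
grip_width: 0.0242
[0.53986088 0.01266015 0.26788831] [-0.08167745 -0.31609553 -2.22984048] [-0.0129714   0.03035073 -0.00681584] 0.024155778526301918
```

View pics/side4c.png

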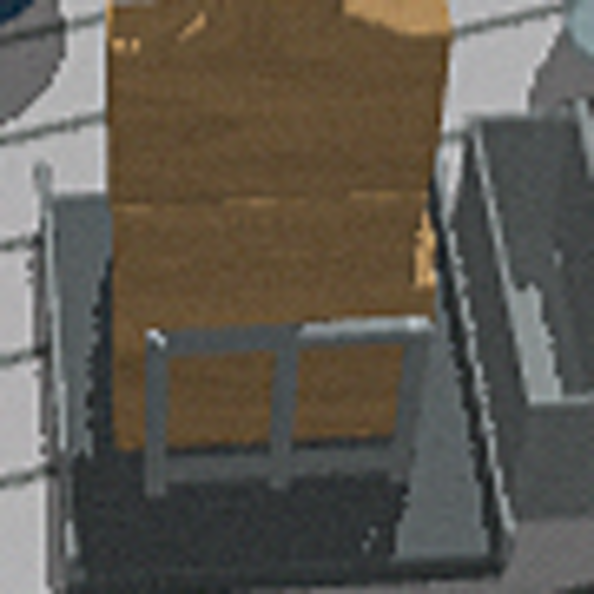

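View pics/top4.png

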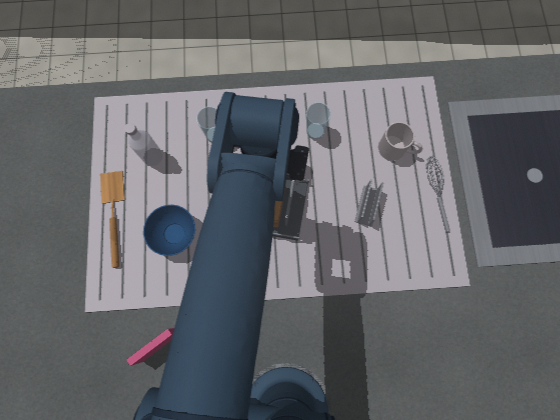

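Run:
```python
from h import *
def loc(c,yaw,l):
    k,s=np.cos(yaw),np.sin(yaw); return [c[0]+k*l[0]-s*l[1],c[1]+s*l[0]+k*l[1],c[2]+l[2]]
cr=lambda p:((np.array(p)-[260,150]+.5)*6.6-.5).round(0)
t=state()['tcp_pos']; y=np.radians(-14.26)
P=[t[0]-.001,t[1],t[2]-.143]
for nm,l in dict(footneg=(0,-.002,0),bevneg=(0,-.012,.036)).items():
    for sx in(-.06,.06): print(nm,sx,cr(proj("side",loc(P,y,(sx,)+l[1:]))[0]))
B=[.5337,-.0086,.1189]
for yy in(.018,0,-.018):
    for sx in(-.06,.06): print("b12",yy,sx,cr(proj("side",loc(B,-.2483,(sx,yy,0)))[0]))
```

```text
footneg -0.06 [108. 214.]
footneg 0.06 [426. 197.]
bevneg -0.06 [109. 168.]
bevneg 0.06 [438. 151.]
b12 0.018 -0.06 [108. 230.]
b12 0.018 0.06 [425. 213.]
b12 0 -0.06 [111. 266.]
b12 0 0.06 [431. 249.]
b12 -0.018 -0.06 [114. 303.]
b12 -0.018 0.06 [438. 286.]
```

Run:
```python
import cv2,numpy as np
a=cv2.imread("pics/side4.png"); c=a[170:205,270:335].astype(float)
c=np.clip((c-c.min())/(150-c.min())*255,0,255).astype('uint8')
cv2.imwrite("pics/side4d.png",cv2.resize(c,None,fx=12,fy=14,interpolation=cv2.INTER_NEAREST))
```

```text
(no output)
```

View pics/side4d.png

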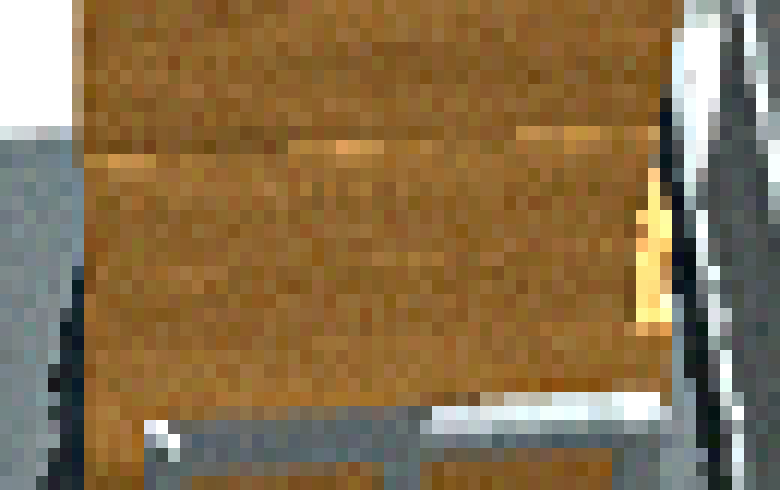

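The foot hangs just above the gap: the board_3 edge line is at rows 179–181, and the projected foot edge matches it to within about 1 px. Descending slowly while watching the force.

```bash
python3 -m inch '{"jaw":[10,10,10,10,10,10],"travel":[[0,0,-2],[0,0,-2],[0,0,-2],[0,0,-2],[0,0,-2],[0,0,0]],"dr":[[0,0,0],[0,0,0],[0,0,0],[0,0,0],[0,0,0],[0,0,0]]}'
```

```text
clock: 8.65
tcp_pos: [0.54, 0.0127, 0.2582]
eef_rot: [0.087, 0.702, -0.087, 0.701]
contact_force: [-0.4, -0.2, -2.6]
grip_width: 0.0238
```

```bash
python3 -m inch '{"jaw":[10,10,10,10],"travel":[[0,0,-1.5],[0,0,-1.5],[0,0,-1.5],[0,0,0]],"dr":[[0,0,0],[0,0,0],[0,0,0],[0,0,0]]}'
```

```text
clock: 9.15
tcp_pos: [0.54, 0.0127, 0.2538]
eef_rot: [0.088, 0.702, -0.087, 0.702]
contact_force: [0.5, -0.4, -3.2]
grip_width: 0.0235
```

```bash
python3 -m inch '{"jaw":[10,10,10,10],"travel":[[0,0,-1],[0,0,-1],[0,0,-1],[0,0,0]],"dr":[[0,0,0],[0,0,0],[0,0,0],[0,0,0]]}'
python3 - <<'E'
from h import *; import cv2
s=state();print(s['contact_force'],s['moment'])
a=eyes.capture("side")[:,:,::-1];cv2.imwrite("pics/side5.png",a)
c=a[150:225,265:340].astype(float);c=np.clip((c-c.min())/(150-c.min())*255,0,255).astype('uint8')
cv2.imwrite("pics/side5c.png",cv2.resize(c,None,fx=8,fy=8,interpolation=cv2.INTER_NEAREST))
E
```

```text
clock: 9.65
tcp_pos: [0.54, 0.0127, 0.2508]
eef_rot: [0.087, 0.702, -0.087, 0.702]
contact_force: [-0.1, -0.5, -3.1]
grip_width: 0.0238
[-0.10789745 -0.47033775 -3.05674164] [ 0.0072859  -0.0260277   0.03894476]
```

View pics/side5c.png

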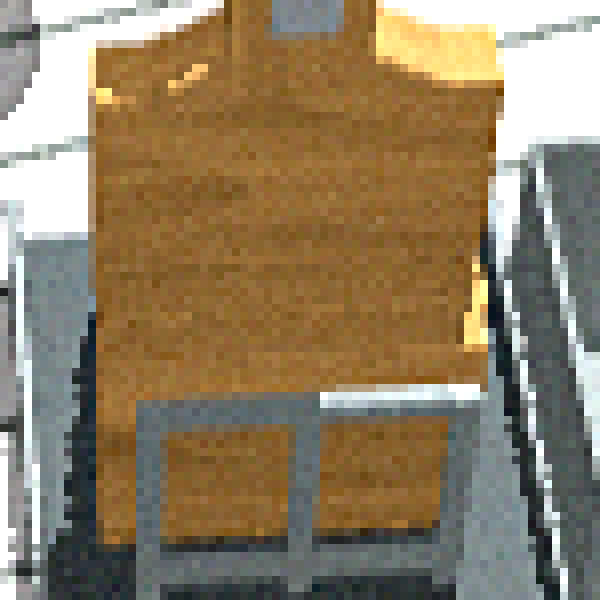

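```bash
python3 -m inch '{"jaw":[10,10,10,10,10],"travel":[[-0.12,-0.48,-1.8],[-0.12,-0.48,-1.8],[-0.12,-0.48,-1.8],[-0.12,-0.48,-1.8],[0,0,0]],"dr":[[0,0,0],[0,0,0],[0,0,0],[0,0,0],[0,0,0]]}'
```

```text
clock: 10.32
tcp_pos: [0.5395, 0.0108, 0.2435]
eef_rot: [0.087, 0.702, -0.087, 0.702]
contact_force: [0.7, 0.3, -2.5]
grip_width: 0.0236
```

```bash
python3 -c "
from h import *; s=state(); print(s['contact_force'].__repr__(), s['moment'])"
```

```text
array([ 0.69035783,  0.2713265 , -2.47124381]) [ 0.06962625 -0.07369387 -0.03664953]
```

Light contact is starting. Continuing, with a look at the picture.

```bash
python3 -m inch '{"jaw":[10,10,10,10,10],"travel":[[-0.12,-0.48,-1.8],[-0.12,-0.48,-1.8],[-0.12,-0.48,-1.8],[-0.12,-0.48,-1.8],[0,0,0]],"dr":[[0,0,0],[0,0,0],[0,0,0],[0,0,0],[0,0,0]]}'
python3 - <<'E'
from h import *; import cv2
s=state();print(s['contact_force'],s['moment'])
a=eyes.capture("side")[:,:,::-1];cv2.imwrite("pics/side6.png",a)
c=a[150:225,265:340].astype(float);c=np.clip((c-c.min())/(150-c.min())*255,0,255).astype('uint8')
cv2.imwrite("pics/side6c.png",cv2.resize(c,None,fx=8,fy=8,interpolation=cv2.INTER_NEAREST))
E
```

```text
clock: 10.95
tcp_pos: [0.539, 0.0088, 0.2363]
eef_rot: [0.088, 0.702, -0.088, 0.702]
contact_force: [-0.4, -0.2, -1.9]
grip_width: 0.0239
[-0.41317565 -0.20023212 -1.87334971] [ 0.0081555   0.03718685 -0.00023101]
```

View pics/side6c.png

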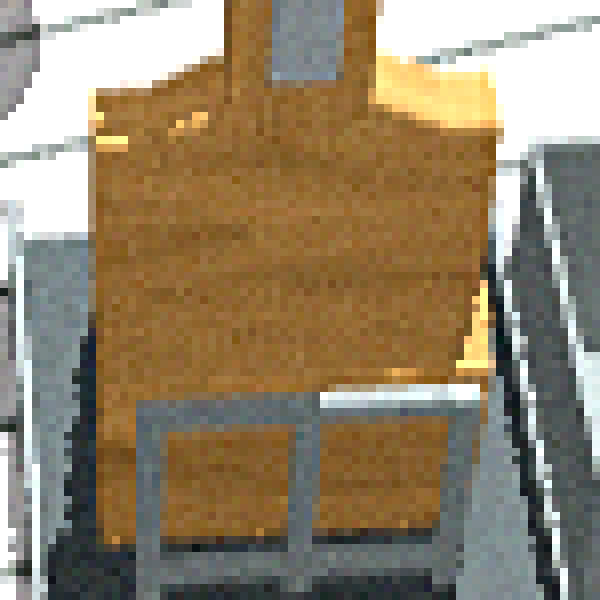

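Run:
```python
import cv2,numpy as np
o=[]
for n in("side4","side6"):
    a=cv2.imread(f"pics/{n}.png")[185:225,270:335].astype(float)
    o.append(cv2.resize(np.clip((a-10)/90*255,0,255).astype('uint8'),None,fx=11,fy=7,interpolation=cv2.INTER_NEAREST))
cv2.imwrite("pics/cmp6.png",np.vstack(o))
```

```text
(no output)
```

View pics/cmp6.png

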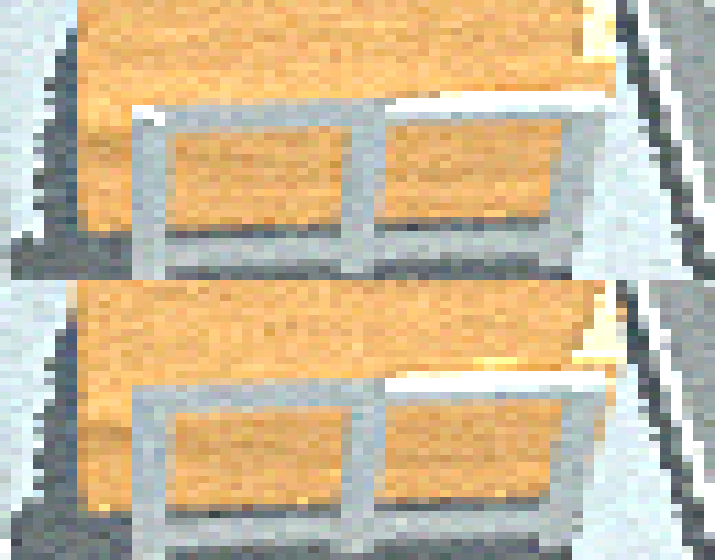

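Boards 1 and 2 are leaning slightly: the top edge has moved about 2.5 px and the bottom is unmoved. Forces are near zero and the frame sits behind them. I'll carry on gently with a little less sideways shift, and the deeper shoulder will then push them lower down.

```bash
python3 -m inch '{"jaw":[10,10,10,10,10,10],"travel":[[-0.1,-0.4,-1.6],[-0.1,-0.4,-1.6],[-0.1,-0.4,-1.6],[-0.1,-0.4,-1.6],[-0.1,-0.4,-1.6],[0,0,0]],"dr":[[0,0,0],[0,0,0],[0,0,0],[0,0,0],[0,0,0],[0,0,0]]}'
cat > look.py <<'E'
import sys; from h import *; import cv2
n=sys.argv[1]; s=state(); print('F',s['contact_force'].round(2),'M',s['moment'].round(3)) if hasattr(s['moment'],'round') else print(np.round(s['contact_force'],2),np.round(s['moment'],3))
a=eyes.capture("side")[:,:,::-1];cv2.imwrite(f"pics/{n}.png",a)
c=a[150:225,265:340].astype(float);c=np.clip((c-10)/120*255,0,255).astype('uint8')
cv2.imwrite(f"pics/{n}c.png",cv2.resize(c,None,fx=8,fy=8,interpolation=cv2.INTER_NEAREST))
E
python3 look.py side7
```

```text
clock: 11.75
tcp_pos: [0.5385, 0.0068, 0.2283]
eef_rot: [0.088, 0.702, -0.088, 0.702]
contact_force: [-0.4, -0.3, -2.8]
grip_width: 0.0235
F [-0.36 -0.3  -2.77] M [0.036 0.018 0.023]
```

View pics/side7c.png

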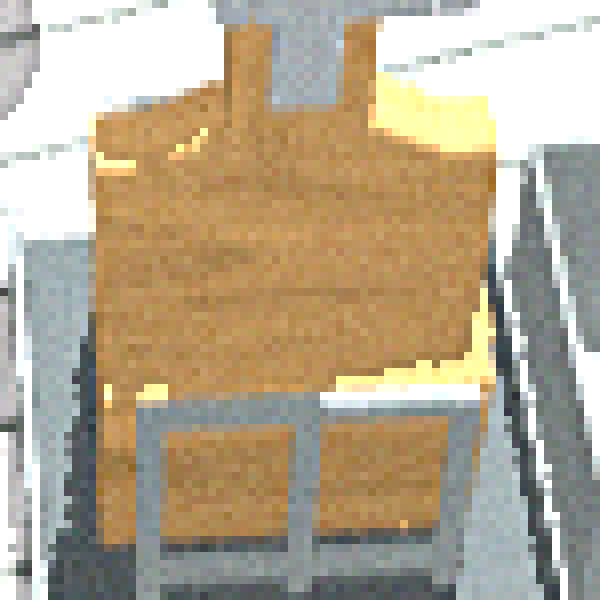

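```bash
python3 -m inch '{"jaw":[10,10,10,10,10,10],"travel":[[-0.1,-0.3,-1.2],[-0.1,-0.3,-1.2],[-0.1,-0.3,-1.2],[0,0,-1.2],[0,0,-1.2],[0,0,0]],"dr":[[0,0,0],[0,0,0],[0,0,0],[0,0,0],[0,0,0],[0,0,0]]}';python3 look.py side8
```

```text
clock: 12.55
tcp_pos: [0.5383, 0.006, 0.2224]
eef_rot: [0.087, 0.702, -0.087, 0.702]
contact_force: [0.1, 0.2, -2.6]
grip_width: 0.024
F [ 0.05  0.2  -2.58] M [-0.054  0.001 -0.003]
```

View pics/side8c.png

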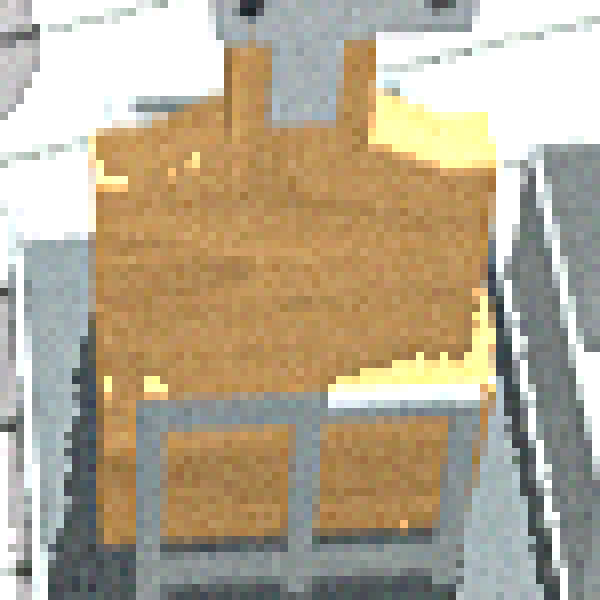

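Bevel has passed the tops and contact is only light. Continuing straight down.

```bash
python3 -m inch '{"jaw":[10,10,10,10,10,10],"travel":[[0,0,-1.6],[0,0,-1.6],[0,0,-1.6],[0,0,-1.6],[0,0,-1.6],[0,0,0]],"dr":[[0,0,0],[0,0,0],[0,0,0],[0,0,0],[0,0,0],[0,0,0]]}';python3 look.py side9
```

```text
clock: 13.35
tcp_pos: [0.5382, 0.006, 0.2143]
eef_rot: [0.087, 0.702, -0.087, 0.702]
contact_force: [-0.5, 0.2, -2.8]
grip_width: 0.0241
F [-0.55  0.2  -2.77] M [ 0.022 -0.002  0.031]
```

View pics/side9c.png

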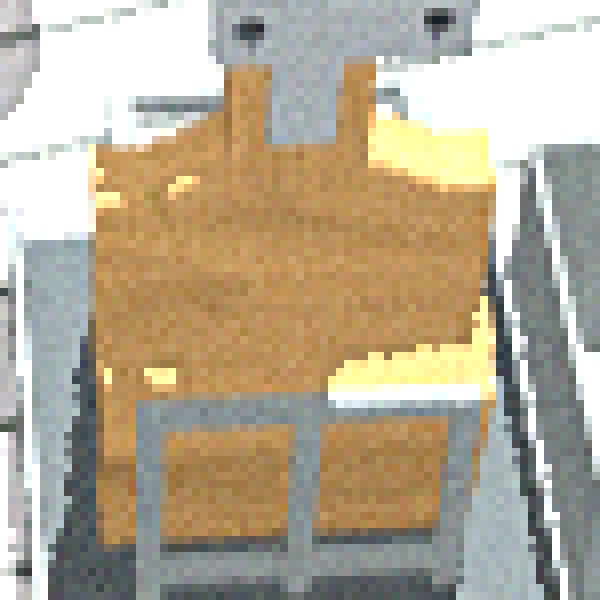

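```bash
python3 -m inch '{"jaw":[10,10,10,10,10,10,10],"travel":[[0,0,-1.6],[0,0,-1.6],[0,0,-1.6],[0,0,-1.6],[0,0,-1.6],[0,0,-1.6],[0,0,0]],"dr":[[0,0,0],[0,0,0],[0,0,0],[0,0,0],[0,0,0],[0,0,0],[0,0,0]]}';python3 look.py side10
```

```text
clock: 14.28
tcp_pos: [0.5387, 0.0068, 0.2051]
eef_rot: [0.088, 0.701, -0.087, 0.702]
contact_force: [1.2, 4.2, -0.4]
grip_width: 0.0236
F [ 1.22  4.18 -0.36] M [ 1.419 -0.439  0.027]
```

View pics/side10c.png

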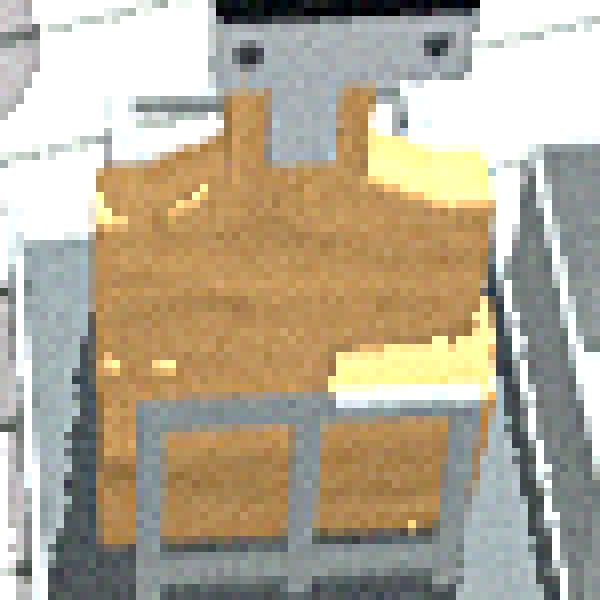

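Sideways load of 4 N from the -y side. I'll ease towards +y by about 1 mm and feel.

```bash
python3 -m inch '{"jaw":[10,10,10,10],"travel":[[0.1,0.5,0],[0.1,0.5,0],[0,0,0],[0,0,0]],"dr":[[0,0,0],[0,0,0],[0,0,0],[0,0,0]]}';python3 -c "
from h import *;s=state();print(s['contact_force'],s['moment'])"
```

```text
clock: 14.82
tcp_pos: [0.5387, 0.007, 0.2051]
eef_rot: [0.088, 0.701, -0.087, 0.702]
contact_force: [2.2, 3.4, -0.7]
grip_width: 0.0239
[ 2.23728402  3.40606802 -0.74800359] [ 1.16179472 -0.55575144  0.02089373]
```

```bash
python3 -m inch '{"jaw":[10,10,10,10],"travel":[[0.1,0.5,0],[0.1,0.5,0],[0,0,0],[0,0,0]],"dr":[[0,0,0],[0,0,0],[0,0,0],[0,0,0]]}';python3 -c "
from h import *;s=state();print(s['contact_force'],s['moment'])"
```

```text
clock: 15.32
tcp_pos: [0.5384, 0.0075, 0.2046]
eef_rot: [0.087, 0.702, -0.088, 0.701]
contact_force: [1.2, 0.8, -1.9]
grip_width: 0.0236
[ 1.16506557  0.80345198 -1.90866078] [ 0.14120145 -0.15490144 -0.00661323]
```

Relieved. Going on downwards.

```bash
python3 -m inch '{"jaw":[10,10,10,10,10,10],"travel":[[0,0,-1.2],[0,0,-1.2],[0,0,-1.2],[0,0,-1.2],[0,0,0],[0,0,0]],"dr":[[0,0,0],[0,0,0],[0,0,0],[0,0,0],[0,0,0],[0,0,0]]}';python3 look.py side11
```

```text
clock: 16.08
tcp_pos: [0.5392, 0.0076, 0.2012]
eef_rot: [0.087, 0.701, -0.088, 0.702]
contact_force: [-1.6, -0.6, 5.4]
grip_width: 0.0236
F [-1.63 -0.63  5.37] M [-0.062  0.486  0.029]
```

View pics/side11c.png

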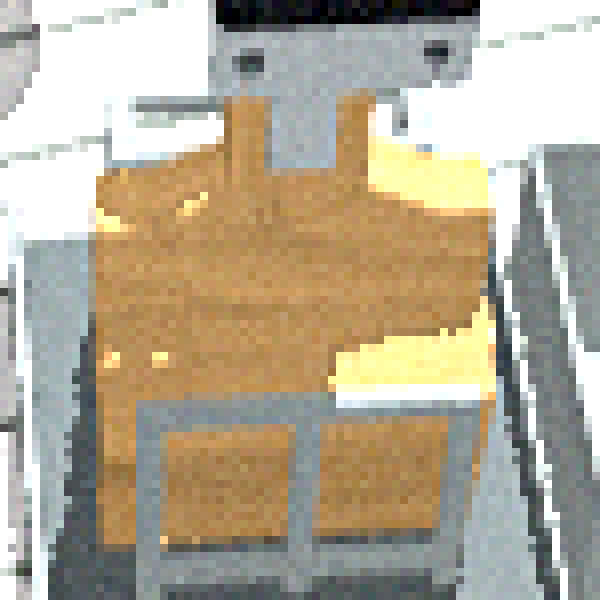

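Vertical force has risen to about 8 N net, and the bottoms of boards 1 and 2 have not slid. Rather than push harder, I'll back up a little and tilt the foot towards -y, so it presses low on board_2 and slides the bottoms out.

```bash
python3 -m inch '{"jaw":[10,10,10,10,10,10,10,10],"travel":[[0,0,3],[0,0,3],[0.2,0.7,0],[0.2,0.7,0],[0.2,0.7,0],[0.2,0.7,0],[0,0,0],[0,0,0]],"dr":[[0,0,0],[0,0,0],[-0.48,0.12,0],[-0.48,0.12,0],[-0.48,0.12,0],[-0.48,0.12,0],[0,0,0],[0,0,0]]}';python3 -c "
from h import *;s=state();print(s['contact_force'],s['moment'])"
```

```text
clock: 17.12
tcp_pos: [0.5394, 0.0108, 0.206]
eef_rot: [0.075, 0.703, -0.1, 0.7]
contact_force: [0.1, -0.8, -2.6]
grip_width: 0.0236
[ 0.13024942 -0.79206254 -2.62411345] [-0.25859447  0.14970583 -0.0036763 ]
```

```bash
python3 -m inch '{"jaw":[10,10,10,10,10,10,10,10],"travel":[[0.15,0.7,0],[0.15,0.7,0],[0.15,0.7,0],[0.15,0.7,0],[0.15,0.7,0],[0.15,0.7,0],[0,0,0],[0,0,0]],"dr":[[-0.48,0.12,0],[-0.48,0.12,0],[-0.48,0.12,0],[-0.48,0.12,0],[-0.48,0.12,0],[-0.48,0.12,0],[0,0,0],[0,0,0]]}';python3 look.py side12
```

```text
clock: 18.12
tcp_pos: [0.5407, 0.0153, 0.2064]
eef_rot: [0.057, 0.704, -0.117, 0.698]
contact_force: [-1.2, 2.4, -1.2]
grip_width: 0.0238
F [-1.18  2.44 -1.25] M [ 0.769 -0.222 -0.02 ]
```

View pics/side12c.png

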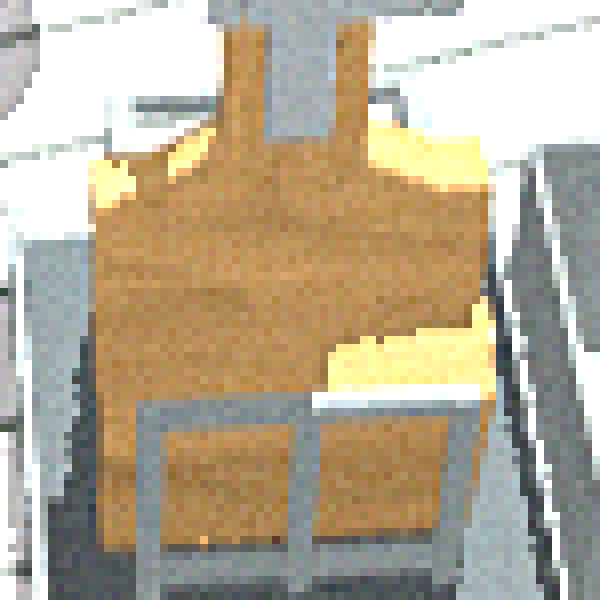

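```bash
python3 -m inch '{"jaw":[10,10,10,10,10,10,10],"travel":[[0.1,0.4,0],[0.1,0.4,0],[0.1,0.4,0],[0.1,0.4,0],[0,0,0],[0,0,0],[0,0,0]],"dr":[[-0.48,0.12,0],[-0.48,0.12,0],[-0.48,0.12,0],[-0.48,0.12,0],[0,0,0],[0,0,0],[0,0,0]]}';python3 look.py side13
```

```text
clock: 19.05
tcp_pos: [0.5407, 0.0177, 0.2056]
eef_rot: [0.046, 0.706, -0.129, 0.695]
contact_force: [1.5, 5.8, -3.1]
grip_width: 0.0237
F [ 1.46  5.75 -3.06] M [ 1.795 -0.477 -0.025]
```

View pics/side13c.png

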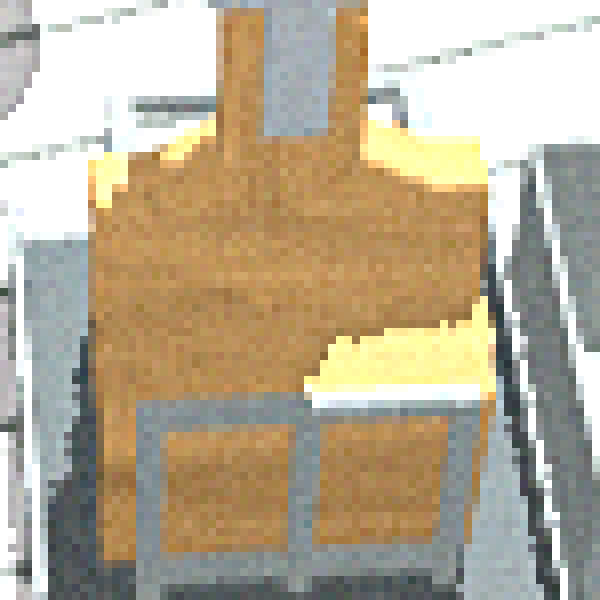

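The bottoms are sliding outwards (lower edge now at crop y≈560, was 545). Going a bit deeper in this attitude.

```bash
python3 -m inch '{"jaw":[10,10,10,10,10,10],"travel":[[0,0,-1.2],[0,0,-1.2],[0,0,-1.2],[0,0,-1.2],[0,0,0],[0,0,0]],"dr":[[0,0,0],[0,0,0],[0,0,0],[0,0,0],[0,0,0],[0,0,0]]}';python3 look.py side14
```

```text
clock: 19.85
tcp_pos: [0.5414, 0.0175, 0.2018]
eef_rot: [0.046, 0.705, -0.129, 0.696]
contact_force: [2.1, 6.2, 0.5]
grip_width: 0.0238
F [2.12 6.22 0.46] M [ 1.749 -0.494  0.056]
```

View pics/side14c.png

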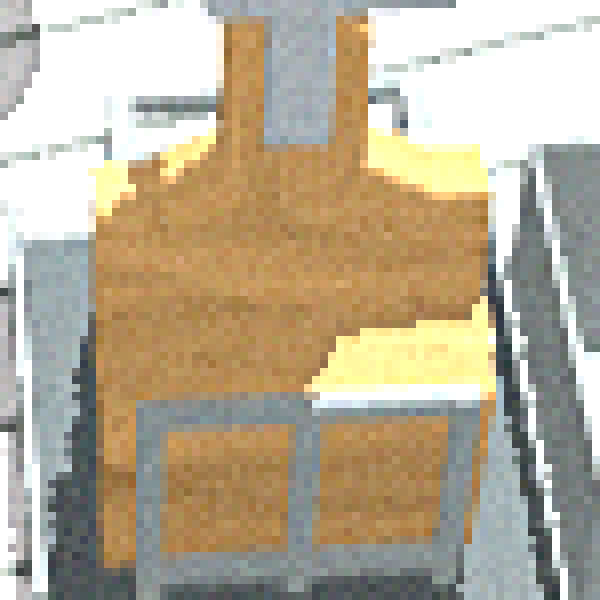

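```bash
python3 -m inch '{"jaw":[10,10,10,10,10,10],"travel":[[0,0,-1.2],[0,0,-1.2],[0,0,-1.2],[0,0,-1.2],[0,0,0],[0,0,0]],"dr":[[0,0,0],[0,0,0],[0,0,0],[0,0,0],[0,0,0],[0,0,0]]}';python3 look.py side15
```

```text
clock: 20.65
tcp_pos: [0.5406, 0.0164, 0.1962]
eef_rot: [0.045, 0.706, -0.13, 0.695]
contact_force: [1.2, 2.8, -3.0]
grip_width: 0.0238
F [ 1.19  2.79 -3.02] M [ 0.749 -0.171  0.071]
```

View pics/side15c.png

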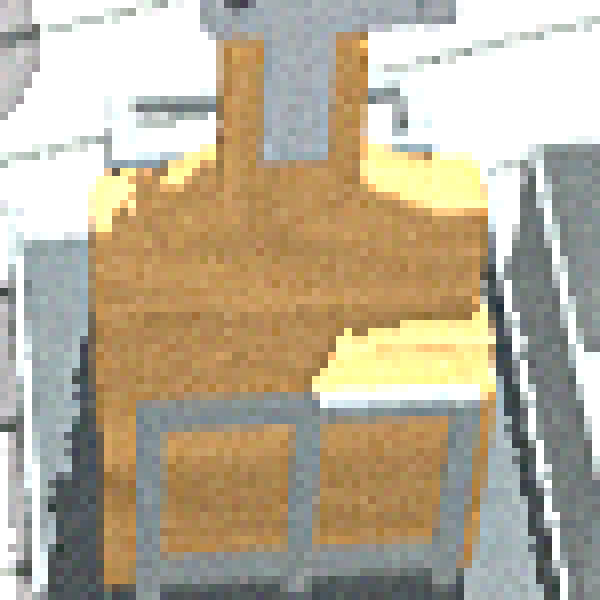

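The boards now stand almost upright against the outer frame, and the force has dropped. I'll turn the board back upright step by step while descending.

```bash
python3 -m inch '{"jaw":[10,10,10,10,10,10,10,10],"travel":[[-0.17,-0.66,-0.8],[-0.17,-0.66,-0.8],[-0.17,-0.66,-0.8],[-0.17,-0.66,-0.8],[-0.17,-0.66,-0.8],[-0.17,-0.66,-0.8],[0,0,0],[0,0,0]],"dr":[[0.48,-0.12,0],[0.48,-0.12,0],[0.48,-0.12,0],[0.48,-0.12,0],[0.48,-0.12,0],[0.48,-0.12,0],[0,0,0],[0,0,0]]}';python3 look.py side16;python3 -c "
from h import *
M=R.from_quat(state()['eef_rot']).as_matrix();print(M.round(4).tolist())"
```

```text
clock: 21.7
tcp_pos: [0.5398, 0.0126, 0.1918]
eef_rot: [0.063, 0.704, -0.112, 0.698]
contact_force: [0.4, 0.6, -1.9]
grip_width: 0.0237
F [ 0.36  0.64 -1.95] M [ 0.044 -0.008 -0.027]
[[-0.0167, 0.2449, 0.9694], [-0.067, 0.9671, -0.2455], [-0.9976, -0.069, 0.0002]]
```

View pics/side16c.png

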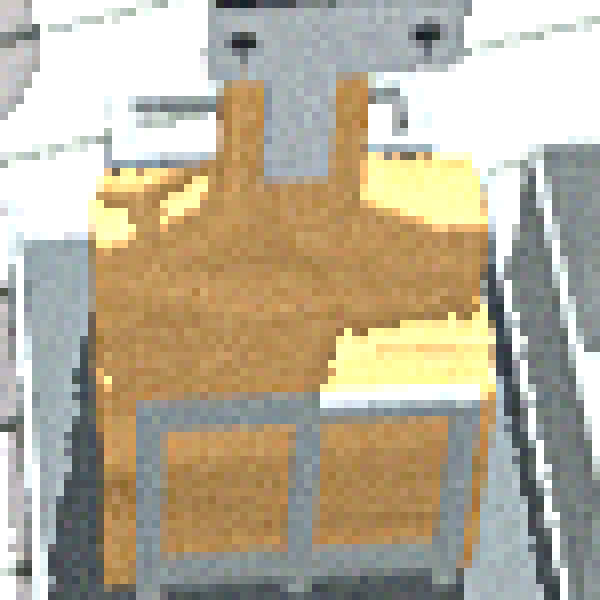

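```bash
python3 -m inch '{"jaw":[10,10,10,10,10,10,10,10,10,10],"travel":[[-0.16,-0.6,-0.8],[-0.16,-0.6,-0.8],[-0.16,-0.6,-0.8],[-0.16,-0.6,-0.8],[-0.16,-0.6,-0.8],[-0.16,-0.6,-0.8],[-0.16,-0.6,-0.8],[-0.16,-0.6,-0.8],[0,0,0],[0,0,0]],"dr":[[0.48,-0.12,0],[0.48,-0.12,0],[0.48,-0.12,0],[0.48,-0.12,0],[0.48,-0.12,0],[0.48,-0.12,0],[0.48,-0.12,0],[0.48,-0.12,0],[0,0,0],[0,0,0]]}';python3 look.py side17;python3 -c "
from h import *
M=R.from_quat(state()['eef_rot']).as_matrix();print(M.round(4).tolist())"
```

```text
clock: 23.0
tcp_pos: [0.5385, 0.0077, 0.1854]
eef_rot: [0.087, 0.702, -0.088, 0.702]
contact_force: [-0.4, -0.7, -2.0]
grip_width: 0.0236
F [-0.37 -0.66 -2.05] M [-0.172  0.012  0.027]
[[-0.0002, 0.2454, 0.9694], [-0.0003, 0.9694, -0.2454], [-1.0, -0.0003, -0.0001]]
```

View pics/side17c.png

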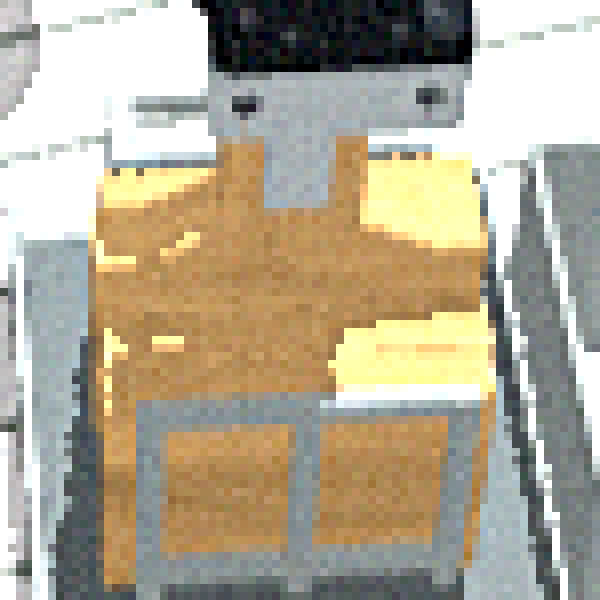

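Upright again with almost no force. About 14 mm remain.

```bash
python3 -m inch '{"jaw":[10,10,10,10,10,10,10,10],"travel":[[-0.1,-0.4,-1.5],[0,0,-1.5],[0,0,-1.5],[0,0,-1.5],[0,0,-1.5],[0,0,-1.5],[0,0,0],[0,0,0]],"dr":[[0,0,0],[0,0,0],[0,0,0],[0,0,0],[0,0,0],[0,0,0],[0,0,0],[0,0,0]]}'
```

```text
clock: 24.05
tcp_pos: [0.5385, 0.0074, 0.1764]
eef_rot: [0.087, 0.702, -0.088, 0.702]
contact_force: [-0.8, 0.3, -1.7]
grip_width: 0.0238
```

```bash
python3 -m inch '{"jaw":[10,10,10,10,10],"travel":[[0,0,-0.8],[0,0,-0.8],[0,0,-0.8],[0,0,0],[0,0,0]],"dr":[[0,0,0],[0,0,0],[0,0,0],[0,0,0],[0,0,0]]}'
```

```text
clock: 24.68
tcp_pos: [0.5384, 0.0074, 0.174]
eef_rot: [0.087, 0.702, -0.087, 0.702]
contact_force: [0.5, 0.3, -2.8]
grip_width: 0.0236
```

```bash
python3 -m inch '{"jaw":[10,10,10,10,10],"travel":[[0,0,-0.8],[0,0,-0.8],[0,0,-0.8],[0,0,0],[0,0,0]],"dr":[[0,0,0],[0,0,0],[0,0,0],[0,0,0],[0,0,0]]}'
```

```text
clock: 25.3
tcp_pos: [0.5384, 0.0074, 0.1716]
eef_rot: [0.087, 0.702, -0.087, 0.702]
contact_force: [-0.6, 0.3, -2.3]
grip_width: 0.0234
```

```bash
python3 -m inch '{"jaw":[10,10,10,10,10],"travel":[[0,0,-0.8],[0,0,-0.8],[0,0,0],[0,0,0],[0,0,0]],"dr":[[0,0,0],[0,0,0],[0,0,0],[0,0,0],[0,0,0]]}';python3 look.py side18
```

```text
clock: 25.92
tcp_pos: [0.5384, 0.0074, 0.17]
eef_rot: [0.087, 0.702, -0.087, 0.702]
contact_force: [0.4, -0.5, -2.2]
grip_width: 0.0238
F [ 0.44 -0.49 -2.2 ] M [-0.013 -0.003 -0.036]
```

View pics/side18c.png

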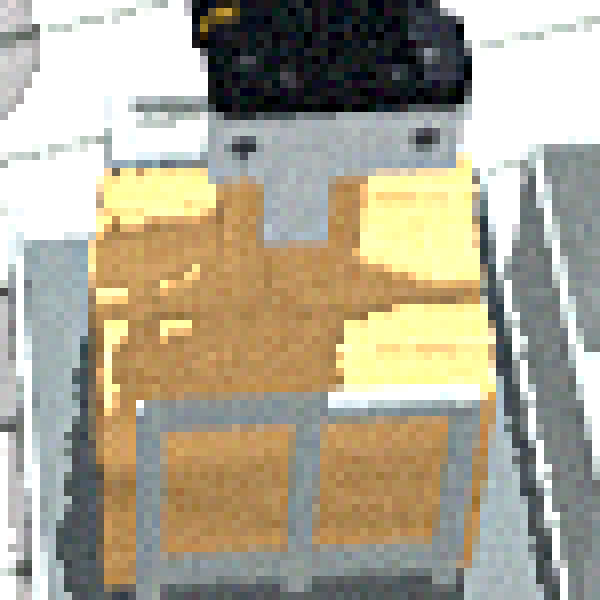

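```bash
python3 -m inch '{"jaw":[10,10,10,10,10],"travel":[[0,0,-0.8],[0,0,-0.8],[0,0,-0.8],[0,0,0],[0,0,0]],"dr":[[0,0,0],[0,0,0],[0,0,0],[0,0,0],[0,0,0]]}'
```

```text
clock: 26.6
tcp_pos: [0.5386, 0.0074, 0.1687]
eef_rot: [0.087, 0.702, -0.087, 0.702]
contact_force: [-3.6, 0.8, 5.3]
grip_width: 0.0237
```

```bash
python3 -m inch '{"jaw":[10,10,10,10],"travel":[[0,0,-0.8],[0,0,-0.8],[0,0,0],[0,0,0]],"dr":[[0,0,0],[0,0,0],[0,0,0],[0,0,0]]}'
```

```text
clock: 27.1
tcp_pos: [0.5388, 0.0074, 0.1686]
eef_rot: [0.087, 0.702, -0.087, 0.702]
contact_force: [-6.0, 0.9, 13.3]
grip_width: 0.024
```

It touches the tray floor, with z stopping at 0.1687. I'll relieve the press, then open slightly and check.

```bash
python3 -m inch '{"jaw":[10,10,10,10],"travel":[[0,0,0.8],[0,0,0.8],[0,0,0],[0,0,0]],"dr":[[0,0,0],[0,0,0],[0,0,0],[0,0,0]]}' 10
python3 -m inch '{"jaw":[26,28,30,34,38,38,38],"travel":[[0,0,0],[0,0,0],[0,0,0],[0,0,0],[0,0,0],[0,0,0],[0,0,0]],"dr":[[0,0,0],[0,0,0],[0,0,0],[0,0,0],[0,0,0],[0,0,0],[0,0,0]]}';python3 look.py side19
```

```text
clock: 27.6
tcp_pos: [0.539, 0.0074, 0.1687]
eef_rot: [0.087, 0.701, -0.087, 0.702]
contact_force: [-2.7, 0.5, 6.7]
grip_width: 0.0241
clock: 28.48
tcp_pos: [0.5384, 0.0074, 0.1675]
eef_rot: [0.087, 0.702, -0.087, 0.702]
contact_force: [-0.0, -0.5, 0.4]
grip_width: 0.0378
F [-0.04 -0.52  0.42] M [-0.027 -0.035 -0.031]
```

View pics/side19c.png

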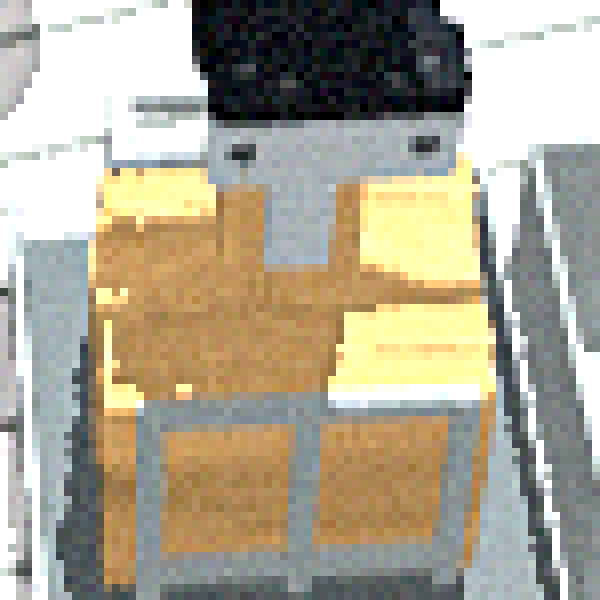

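```bash
python3 -m inch '{"jaw":[42,46,50,50,50,50,50,50,50],"travel":[[0,0,3],[0,0,10],[0,0,20],[0,0,25],[0,0,25],[0,0,25],[0,0,20],[0,0,0],[0,0,0]],"dr":[[0,0,0],[0,0,0],[0,0,0],[0,0,0],[0,0,0],[0,0,0],[0,0,0],[0,0,0],[0,0,0]]}'
python3 -m inch '{"jaw":[50,50,50,50,50,50,50,50,50],"travel":[[0,-20,0],[0,-40,0],[0,-40,0],[0,-40,0],[0,-40,0],[0,-40,0],[0,-40,0],[0,-20,0],[0,0,0]],"dr":[[0,0,0],[0,0,0],[0,0,0],[0,0,0],[0,0,0],[0,0,0],[0,0,0],[0,0,0],[0,0,0]]}'
python3 - <<'E'
import cv2; from h import *
for n in("side","top"):
    a=eyes.capture(n)[:,:,::-1]; cv2.imwrite(f"pics/{n}20.png",a)
    c=a[140:250,220:330] if n=="top" else a[140:240,255:365]
    c=np.clip((c.astype(float)-10)/150*255,0,255).astype('uint8')
    cv2.imwrite(f"pics/{n}20c.png",cv2.resize(c,None,fx=5.4,fy=5.4,interpolation=cv2.INTER_CUBIC))
E
```

```text
clock: 29.65
tcp_pos: [0.538, 0.0075, 0.2946]
eef_rot: [0.088, 0.702, -0.087, 0.701]
contact_force: [-0.5, 0.8, -0.6]
grip_width: 0.0499
clock: 30.78
tcp_pos: [0.5379, -0.2736, 0.2948]
eef_rot: [0.088, 0.702, -0.088, 0.701]
contact_force: [-0.5, 0.3, 0.0]
grip_width: 0.05
```

View pics/side20c.png

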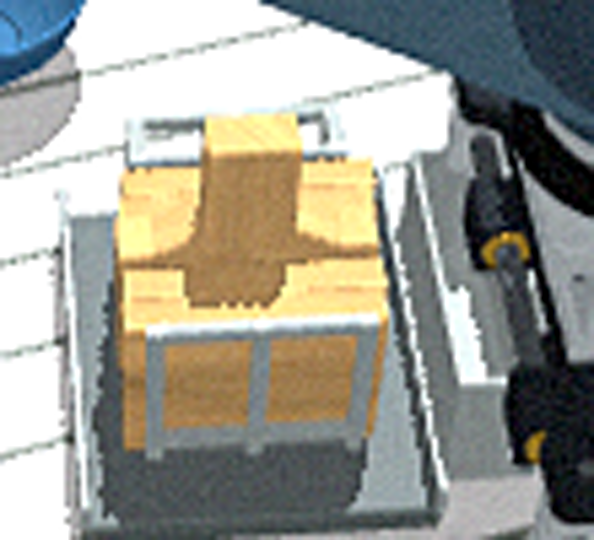

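View pics/top20c.png

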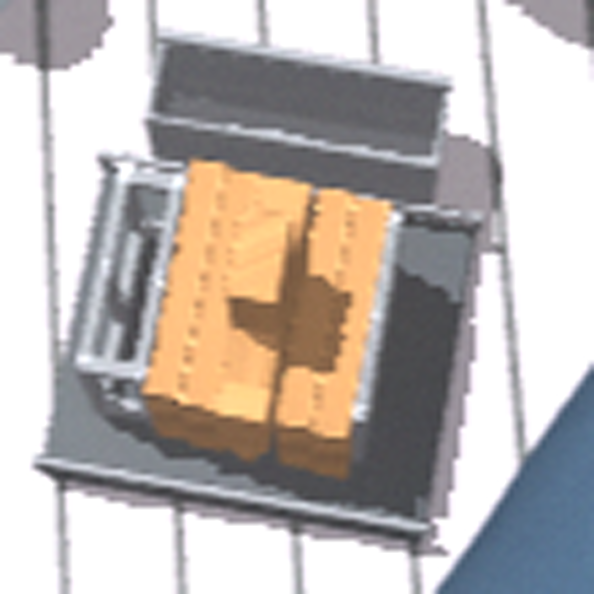

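View pics/top20.png

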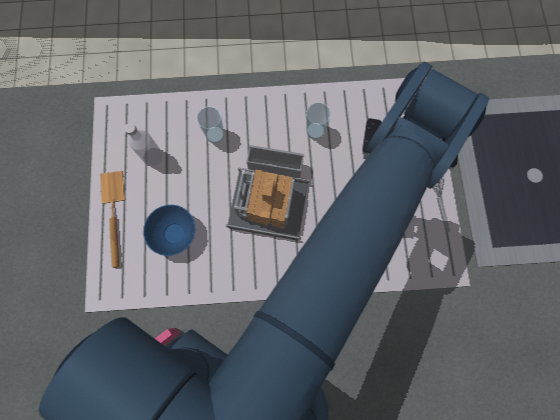

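Run:
```python
from h import *; import cv2
a=cv2.imread("pics/side20.png");b=cv2.imread("pics/top20.png")
cv2.imwrite("pics/s20z.png",cv2.resize(a[155:230,272:332],None,fx=8,fy=8,interpolation=cv2.INTER_CUBIC))
cv2.imwrite("pics/t20z.png",cv2.resize(b[165:230,242:298],None,fx=9,fy=9,interpolation=cv2.INTER_CUBIC))
```

```text
(no output)
```

View pics/s20z.png

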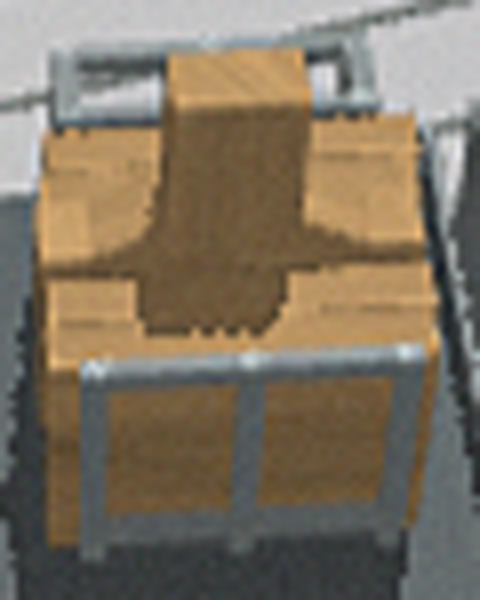

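View pics/t20z.png

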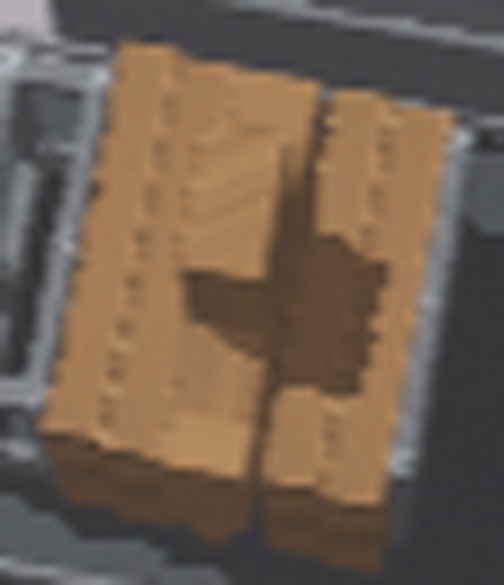

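Run:
```python
from h import *
sp=lambda p:unc(p,(272,155),8); tp=lambda p:unc(p,(242,165),9)
H=.16;S=.095
hs=[("side",(-.021,.012,H),sp((168,54))),("side",(.021,.012,H),sp((305,50))),("side",(.021,-.012,H),sp((308,104))),("side",(-.021,-.012,H),sp((168,110)))]
sh=[("top",(.06,-.012,S),tp((322,85))),("top",(-.06,-.012,S),tp((248,475))),("side",(-.06,-.012,S),sp((38,268))),("side",(.06,-.012,S),sp((425,250)))]
for o in(hs+sh,):
    x,r=fit(o,[.54,0,.03,-.25]); print(x.round(4),np.degrees(x[3]).round(2)); print(r.round(1))
# boards 1/2 top
B=[("top",(.06,.018,0),tp((332,88))),("top",(.06,-.018,0),tp((458,112))),("top",(-.06,-.018,0),tp((380,503))),("top",(-.06,.018,0),tp((262,480))),
("side",(-.06,-.018,0),sp((48,365))),("side",(.06,-.018,0),sp((437,345))),("side",(-.06,.018,0),sp((48,280))),("side",(.06,.018,0),sp((430,262)))]
x,r=fit(B,[.54,-.02,.11,-.25]); print(x.round(4),np.degrees(x[3]).round(2)); print(r.round(1))
f=[("side",(-.06,-.018,-.09),sp((48,545))),("side",(-.06,-.018,0),sp((48,365)))]
for n,l,p in f:
    c,s=np.cos(x[3]),np.sin(x[3]); print(p,proj("side",[x[0]+c*l[0]-s*l[1],x[1]+s*l[0]+c*l[1],x[2]+l[2]]))
```

```text
[ 0.5376  0.007   0.0266 -0.2541] -14.56
[-0.7  0.2 -0.3 -0.2  0.5  0.3  0.2  0.4  0.3 -0.6 -0.4  0.2 -0.1 -0.3
  0.  -0.3]
[ 0.5296 -0.0249  0.1188 -0.2534] -14.52
[ 0.3 -0.5 -0.1 -0.8  0.1  0.  -0.7  0.  -0.2  0.5  0.7  0.6 -1.1 -0.1
 -0.4 -0.2]
[277.5625 222.6875] [[277.3824123  222.94776489]]
[277.5625 200.1875] [[277.35883283 200.68573931]]
```

Both fits show the board fully down: underside at 0.027 m and yaw -14.6°, against -14.5° for the row. The neighbours stand upright and the other dishes are untouched. Handing in.

```bash
python3 -c "
from bench import state,workorder
print(state()['clock'],state()['contact_force']); print(workorder.sign_off())"
```

```text
30.875 [ 0.55154824  0.13820825 -0.42137975]
the job is handed in; nothing more can be done
None
```

The handled board now stands fully down on the tray in the middle gap, square with the row, and the gripper has let go and moved clear. I handed the job in at about 31 s.

**What I did:** I gripped the handle, lifted the board out of its holder and lowered the bevelled foot into the gap, easing it towards the roomy -y side.

**What went wrong on the way:** boards 1 and 2 leaned outwards against the flat end frame instead of sliding, and the upward force rose to about 8 N. I backed up 6 mm and tilted the foot so it pushed low on board 2. Their bottoms then slid out under about 6 N, and I turned the handled board upright again on the way down.

**Last checks:**
- **Seating:** the tray was felt at about 15 N, which I relieved before opening. The camera fit puts the board's underside at 0.027 m. The row's board tops imply the tray at about 0.029 m, within the 2 mm calibration.
- **Alignment:** yaw is -14.6° for the handled board and -14.5° for boards 1 and 2.
- **Neighbours:** all four boards look upright in both views, with boards 1 and 2 against the flat frame. Board 1's upright front face also checks by projection.
- **Other dishes:** none appears moved in the top view, but the arm hid the mug and whisk there.
- **Robot:** it is clear of everything, with wrist force within sensor noise.

No final check failed.

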